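# Hang the clamp bracket, swing out and latch the crank, wind the block tight

## Task

Get the walnut block clamped in the jig. First hang the loose aluminium bracket on the carriage's slotted upright: press both its hooks into the two slots and then down until they engage, and let go. Next swing the folded crank fully out, push the latch bolt fully home to lock it, and only then wind the handwheel clockwise (seen from above) by the crank until the bracket holds the block tight and square against the fence. Leave the crank out and latched, and leave the other things on the bench alone.

Things in the scene. Friction and masses are not known exactly. Their poses are not given: they have to be found in the camera images.
- jig: Clamping jig fixed to the bench: cream bed 140 (x) x 415 (y) mm, top 30 mm above the bench. Origin at bench height. Axes: z up; the handwheel is at its +y end (axis at y +135), the fence at its -y end, the carriage with the slotted upright between. It takes any small yaw.
- fence: Fixed dark iron fence across the bed, 130 (x) x 20 (y) x 55 (z) mm; origin centre of its underside, on the bed. Clamping face at its +y side, 10 mm from the origin. Axes as the jig's.
- block: Walnut block lying on the bed between upright and fence, 70 (x) x 50 (y) x 45 (z) mm, 0.13 kg; origin centre of its underside. It starts a few mm off the fence and slightly askew; winding slides it up and squares it. Its 70 mm long sides are clamped.
- bracket: Loose aluminium clamp bracket, 0.32 kg, standing on the bench. Origin: underside, middle of the back plate's rear face. Hooks point to its +y, arm to -y, z up. Back plate 44 (x) x 8 (y -8 to 0) x 84 (z) mm. Arm: upright web 12 mm thick (x), y -65 to -8, z 0 to 70. End pad 50 (x) x 55 (z) mm, front face at y -75. Centre of mass near y -34, z 36.
- bracket_web (a point): Where to pinch the bracket from above, across the web's 12 mm thickness (closing along the bracket's x): bracket x 0, y -38, z 56; the web's top is 14 mm above. Axes as the bracket's.
- bracket_hook (a point): Tip of the bracket's upper hook (bracket x 0, y +17, z 70). Two hooks, one 46 mm below the other, each 12 mm wide (x): a neck 10 mm high, underside at bracket z 70 (lower: 24), and at its end a lip 6 mm thick (y 11 to 17) that hangs 10 mm below the neck.
- upright_seat (a point): Point on the front (-y) face of the carriage's slotted upright, mid-width, where the bracket's origin lies when correctly hung, with axes as the jig's (6 mm above the bed). Upright: steel plate 52 wide (x), 8 thick (y 0 to 8), top 106 mm above this point. It travels with the carriage, which can not be pushed by hand.
- upright_slot (a point): Centre of the upper slot's mouth, 84 mm above upright_seat. Two through slots, one 46 mm below the other, each 22 wide (x), 28 high. Hooks enter along +y with the bracket raised 10 to 18 mm over its seat (14 is the middle) until the back plate meets the upright; then lower it to the seat: necks rest on the slots' lower edges, lips hang behind.
- wheel_axis (a point): Handwheel centre on its top face, 75 mm above the bench. Disc of 58 mm radius, vertical axis. The wheel's own x axis points to the jig's +y at wheel 0 and turns with it. Heights given for crank and bolt are above this face.
- wheel (a joint): Handwheel angle, rad, 0 at the start, grows clockwise seen from above, to 7.5. 1 rad moves the carriage 10 mm towards the fence. Takes about 4 N at the crank's grip until the block is pinched, then quickly more; 10 to 15 N is tight. Stays where left. It can not be wound while the bolt is open: the bolt's tongue then lies between two posts of the jig.
- crank_pivot (a point): Crank's vertical pivot on the wheel, 35 mm from the wheel axis along the wheel's +x, 20 mm high. Axes as the wheel's.
- crank (a joint): Crank angle about its pivot, rad: 0 folded back over the hub (pointing along the wheel's -x), 3.14 fully out at its stop (pointing outward, the wheel's +x). Opens counter-clockwise seen from above, passing the wheel's -y side. Starts at 0 to 0.25; moves at under 1 N at the grip, stays where left. Unlatched, it just folds back when pushed clockwise.
- crank_grip (a point): On the axis of the crank's upright black grip, 45 mm from the pivot, 50 mm high. Grip: free-spinning round handle, 22 mm diameter, from 20 to 76 mm high. With the crank out it stands 80 mm from the wheel axis. The crank bar is 10 mm wide, top 20 mm high.
- bolt (a joint): Latch bolt's travel, m: 0 open, 0.022 home at its stop. Slides along the wheel's own +x, friction 2 N, stays where left. It goes home only with the crank fully out (within 0.07 rad), passing beside the crank's tail and so blocking it from folding back (0.1 rad of play remains).
- bolt_stud (a point): Steel thumb stud on the latch bolt, to push it by: upright, 12 mm diameter, 20 to 36 mm high (this point 28). At the start 30 mm from the wheel axis along the wheel's -x and 14 mm along its +y. The bolt is a bar 12 mm wide, top 20 mm high, from 8 mm behind to 26 mm ahead of the stud; a low tongue (8 mm high) goes on behind it to 36 mm, between two posts 9 mm high.
- glue: Bystander: yellow glue bottle, 60 mm diameter, 160 mm tall; origin centre of underside.
- offcut: Bystander: walnut offcut 120 x 50 x 30 mm; origin centre of underside.
- driver: Bystander: screwdriver with black handle, lying on the bench.
Things that resemble listed ones, but are neither listed nor needed, are in the scene too. What is meant by the bracket is not pink or purple, and is the larger of those in its own colour.

How it is judged:
By the outcome, as a careful person would: the job done as asked, in the order asked, and still so for the second after the job is handed in, with the robot touching nothing.
It also fails if it takes over 72 s, if anything falls off the work surface, if the arm or the gripper's body presses on something with over 40 N, if the wrist force passes 120 N, or if a joint passes its speed limit or range.

## Robot

A 6-joint arm with a two-finger parallel gripper is mounted at the origin on the work surface. World frame = base frame: x ahead of the robot, y to its left, z up, the work surface at z = 0. Lengths are in m, angles in degrees, forces in N, time in s.
With the tool pointing down it reaches from about 0.275 to 0.75 m from the base axis. Payload 10.2 kg.
Tool frame: the origin (TCP) lies on the centre line of the jaws, within the pads' length; the fingertips stand 8 mm ahead of it and the grasp point (between the pads) lies 11 mm behind it; z points along the fingers, y is the direction in which the jaws open and shut (so a half turn about z gives the same grasp; the last joint's range is limited). The gripper opens to 85 mm and grips with 20 to 120 N. Pads are 22 mm wide; open, the fingers measure 114 mm over their backs; the gripper's body (76 mm by 85 mm) begins 54 mm behind the grasp point. The pads swing forward as they close: fully open they stand 13 mm farther back than shut.
Start: joints at [-89.29, 17.928, 85.812, -0, 76.261, -12.8], TCP at [0.123, -0.51, 0.239] pointing down, gripper open.
Joint ranges: [-168.41, 168.41], [-55.51, 124.54], [10.69, 146.95], [-70.63, 250.63], [1, 178], [-165.06, 165.06]. Speed limits (degrees/s): [136.94, 136.94, 172.46, 180, 180, 180].

## Interface

Orientations are given as a 3x3 rotation matrix whose columns are the frame's x, y, z axes.
In Python, from station import get_obs, grab_frame, finish_job gives the robot as it stands.
- The arm moves only by the tool step_arm, never from a script. Its argument "moves" is a list of rows, each a list of 4 numbers: the shift along the world's x, y, z in m, then the turn about the world's z in rad. A call has 1 to 10 rows; each row shifts and turns the pose as measured when the row begins; what a row does not reach is not made up. A row lasts 1/10 s, in which the tool goes at most 50 mm and 8.59 degrees, less where a joint would pass 70% of its speed; a pose out of reach is approached as far as the arm can. A call with a gripper value outside its range is refused whole. "grip" is the finger opening in m, from 0 to 0.0854, set as the call begins (left out, the last holds). The fingers move at their own pace and stop on an object; "grip_force" is the grip in N (left out, the last holds). Time passes only in rows, so rows that do not move let the fingers close. It gives the time, the measured TCP pose, the force and the opening at its end, in the units of the state.
- get_obs(): the state, without advancing time (a new reading comes with each control period).
- grab_frame(name): name is "scene" or "top" or "wrist"; returns a dict with "pixels" (384x512x3 uint8, red, green, blue), "vfov" (degrees; the focal length in pixels is half the picture's height over the tangent of half this angle, whatever the lens; pixels are square), "cx", "cy" (the principal point, pixels), "cam_to_world" (4x4, takes a point from camera to world coordinates). Camera axes: x right, y down, z forward; pixel columns grow to the right and rows downward; lengths in m; the calibration is good to about 2 mm. The wrist camera is an equidistant fisheye: a pixel r from the principal point sees the ray r / f radians off the axis. A picture is of the moment at which its call begins. There is no depth.
- finish_job(): hands the job in, once; it reports no verdict.
The state is a dict: "t": time; "qpos": joint angles; "joint_vel": joint speeds; "joint_torque": joint torques, N m; "ee_pos": TCP position; "tool_rot": TCP orientation; "wrist_force": force on the tool from outside, world axes, zero at the start; "ft_torque": the same for the moment, N m; "gripper_width": finger opening in m.
Only numpy, scipy, OpenCV 4.12 (cv2) and the standard library are available. Lean on these libraries where they do the work, as an engineer would, in place of code of your own. Each camera call takes 0.05 s, during which the arm holds its last target. There are 200 camera calls.

## Working session

There is one attempt and no reset: what is moved stays moved. The work goes in short steps, Python scripts to look and compute and a tool call to move; the robot and the scene stay as the last step left them, time stands still between calls to the robot, and variables do not carry over. Pictures are saved under pics/ and viewed, about 8 in all and at most 12, crops included, and the job is handed in when it is done.

Besides the shell and the picture viewer there is one more tool, called after ">>>" as a command line: name --pt "numbers of a row" for each row, then --argument value for the rest. step_arm: Moves the arm, as the interface text tells. Its arguments: {"type":"object","properties":{"moves":{"type":"array"},"grip":{"type":"number"},"grip_force":{"type":"number"}},"required":["moves"]}

```bash
ls; mkdir -p pics; cat > h.py <<'E'
import numpy as np, cv2
from station import get_obs, grab_frame
def ray(f,u,v):
    h=f['pixels'].shape[0]; F=h/2/np.tan(np.radians(f['vfov'])/2)
    M=np.array(f['cam_to_world']); d=np.array([(u-f['cx'])/F,(v-f['cy'])/F,1.])
    if f.get('fish'):
        r=np.hypot(d[0],d[1]); d=np.array([d[0]/r*np.sin(r),d[1]/r*np.sin(r),np.cos(r)]) if r>0 else np.array([0,0,1.])
    return M[:3,3],M[:3,:3]@d
def onz(f,u,v,z):
    o,d=ray(f,u,v); return o+d*(z-o[2])/d[2]
def proj(f,p):
    h=f['pixels'].shape[0]; F=h/2/np.tan(np.radians(f['vfov'])/2)
    M=np.array(f['cam_to_world']); c=M[:3,:3].T@(np.array(p)-M[:3,3])
    if f.get('fish'):
        r=np.hypot(c[0],c[1]); t=np.arctan2(r,c[2]); return f['cx']+F*t*c[0]/r, f['cy']+F*t*c[1]/r
    return f['cx']+F*c[0]/c[2], f['cy']+F*c[1]/c[2]
def grab(n):
    f=dict(grab_frame(n)); f['fish']=n=='wrist'; return f
def save(f,name,crop=None,s=1):
    p=f['pixels'][:,:,::-1]
    if crop: p=p[crop[1]:crop[3],crop[0]:crop[2]]
    cv2.imwrite('pics/'+name+'.png',cv2.resize(p,None,fx=s,fy=s,interpolation=cv2.INTER_CUBIC))
E
python3 - <<'E'
from h import *
import pickle
fs={n:grab(n) for n in('top','scene')}
pickle.dump(fs,open('f0.pkl','wb'))
for n in fs: save(fs[n],n+'0',s=1.5); print(n,fs[n]['vfov'],np.round(fs[n]['cam_to_world'],3).tolist())
E
```

```text
pics
top 43.41632000587425 [[-0.011, -0.987, 0.161, 0.349], [-1.0, 0.011, -0.001, -0.005], [-0.0, -0.161, -0.987, 1.379], [0.0, 0.0, 0.0, 1.0]]
scene 49.78945067281429 [[0.733, 0.551, -0.399, 0.987], [0.68, -0.586, 0.441, -0.489], [0.009, -0.595, -0.804, 1.0], [0.0, 0.0, 0.0, 1.0]]
```

View pics/top0.png

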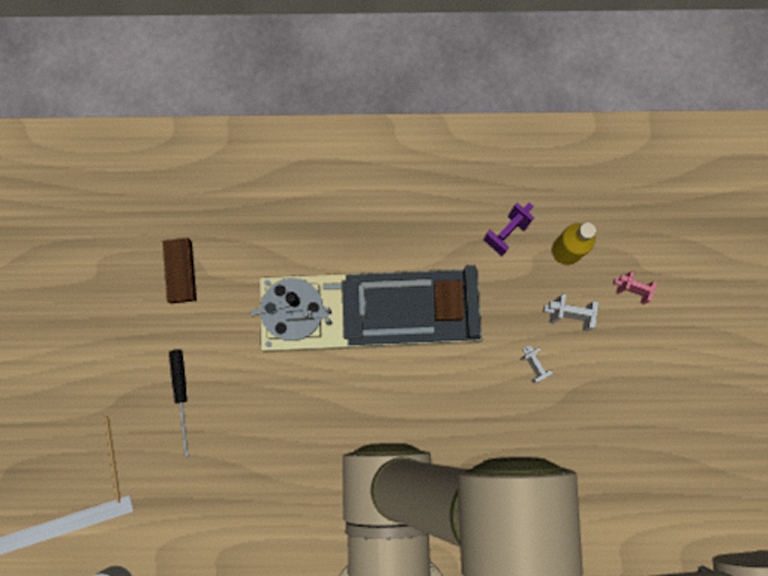

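View pics/scene0.png

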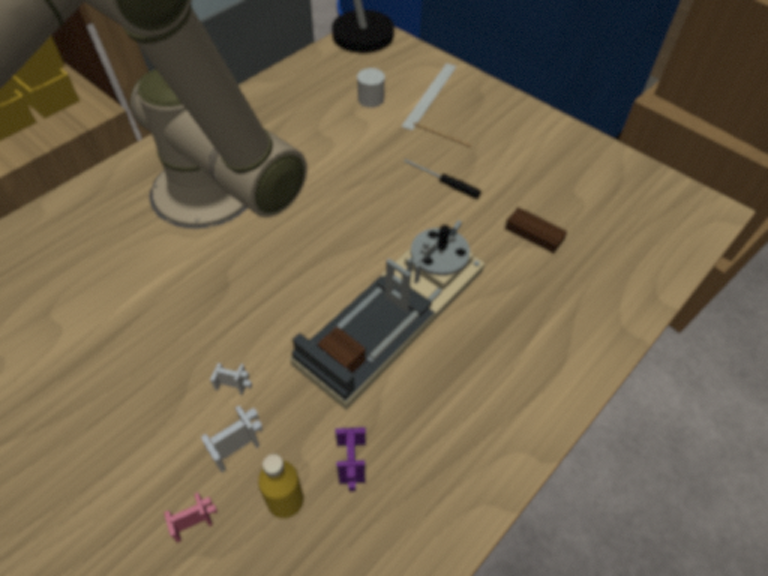

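The top picture shows two grey candidates: a large one at (572,312) and a small one at (537,363), both in 1.5x pixels. There is also a purple one at (512,228) and a pink one at (635,287). The large grey one fits, being the bigger of its colour. Its hooks seem to point left (+y). I'll confirm this in an enlarged crop.

```bash
python3 - <<'E'
from h import *
import pickle
fs=pickle.load(open('f0.pkl','rb'));f=fs['top']
p=f['pixels'][:,:,::-1]
a=cv2.resize(p[190:265,340:440],None,fx=4,fy=4,interpolation=cv2.INTER_CUBIC)
s=fs['scene']['pixels'][:,:,::-1]
c=cv2.resize(s[235:320,120:220],None,fx=4,fy=4,interpolation=cv2.INTER_CUBIC)[:300]
b=cv2.resize(p[175:240,162:327],(800,315),interpolation=cv2.INTER_CUBIC)[:300]
cv2.imwrite('pics/m1.png',np.vstack([np.hstack([a,c]),b]))
hsv=cv2.cvtColor(p,cv2.COLOR_BGR2HSV)
m=((hsv[...,1]<60)&(hsv[...,2]>90)).astype('uint8'); m[:185]=0; m[265:]=0; m[:,:340]=0; m[:,440:]=0
n,l,st,ce=cv2.connectedComponentsWithStats(m)
for i in range(1,n):
    if st[i,4]>30: print(st[i],ce[i],cv2.minAreaRect(np.argwhere(l==i)[:,::-1].astype('float32')),onz(f,*ce[i],.06))
E
```

```text
[363 196  36  24 298] [381.97315436 206.3590604 ] ((380.6062316894531, 206.453857421875), (35.8548583984375, 18.66861343383789), 13.392498016357422) [ 0.53344492 -0.34370423  0.06      ]
[349 230  20  25 165] [357.30909091 241.46666667] ((357.0173034667969, 241.1574249267578), (24.52941131591797, 12.941177368164062), 61.927513122558594) [ 0.43748203 -0.27136079  0.06      ]
```

View pics/m1.png

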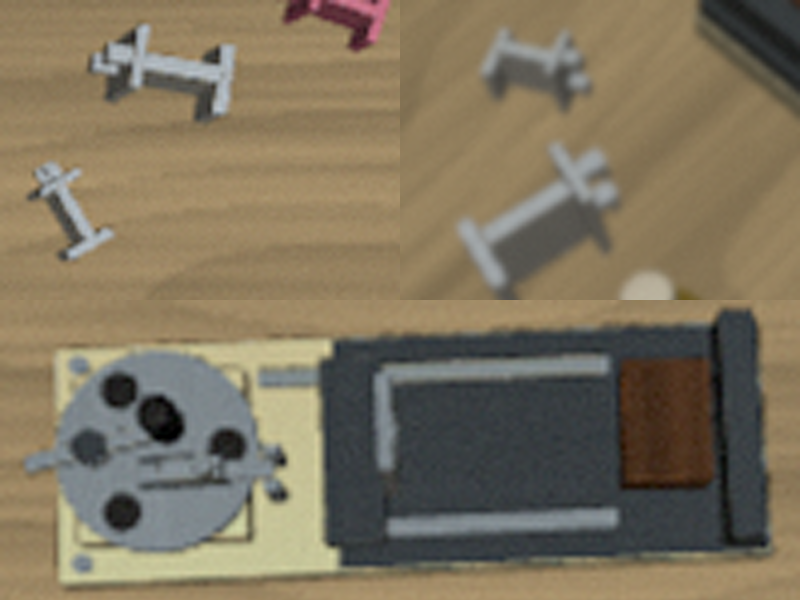

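The crop confirms it: the large grey bracket is at top pixel (382,206), hooks toward image left (+y) and yaw about -12°. The small grey one at (357,241) is the look-alike. Next I measure the bracket and the jig in both views.

```bash
python3 - <<'E'
from h import *
import pickle
fs=pickle.load(open('f0.pkl','rb'));f=fs['top'];g=fs['scene']
A=lambda x,y:(340+x/4-.4,190+y/4-.4)
C=lambda x,y:(120+(x-400)/4-.4,235+y/4-.4)
B=lambda x,y:(162+x/4.848-.4,175+(y-300)/4.848-.4)
P=lambda n,v:print(n,np.round(v,4))
b1=onz(f,*A(148,28),.084);b2=onz(f,*A(134,82),.084)
P('plate ends',[b1,b2])
p1=onz(f,*A(231,46),.055);p2=onz(f,*A(217,117),.055)  # pad 
P('pad',[p1,p2])
w1=onz(f,*A(148,65),.07);w2=onz(f,*A(218,77),.07);P('web',[w1,w2])
P('scene plate',[onz(g,*C(554,146),.084),onz(g,*C(604,215),.084)])
P('scene pad top',[onz(g,*C(463,222),.07),onz(g,*C(503,285),.07)])
print('jig')
for n,q,z in(('bl',(62,585),.03),('tl',(57,348),.03),('br',(770,550),.03),('wheel',(155,450),.075),('fence1',(722,312),.085),('fence2',(757,312),.085),('fence3',(724,538),.085),('fence4',(762,538),.085),('bk1',(620,360),.075),('bk2',(710,360),.075),('bk3',(622,485),.075),('bk4',(712,485),.075),('grip',(162,420),.15)):P(n,onz(f,*B(*q),z))
o=get_obs();print(o['tool_rot'],o['ee_pos'],o['qpos'])
E
```

```text
plate ends [[ 0.5571 -0.3243  0.084 ]
 [ 0.5201 -0.313   0.084 ]]
pad [[ 0.5484 -0.3885  0.055 ]
 [ 0.499  -0.376   0.055 ]]
web [[ 0.5336 -0.3265  0.07  ]
 [ 0.5248 -0.374   0.07  ]]
scene plate [[ 0.5234 -0.313   0.084 ]
 [ 0.5794 -0.3214  0.084 ]]
scene pad top [[ 0.5154 -0.3789  0.07  ]
 [ 0.5636 -0.3871  0.07  ]]
jig
bl [0.4679 0.2336 0.03  ]
tl [0.6072 0.239  0.03  ]
br [ 0.4835 -0.1758  0.03  ]
wheel [0.5395 0.1746 0.075 ]
fence1 [ 0.6131 -0.146   0.085 ]
fence2 [ 0.6128 -0.1658  0.085 ]
fence3 [ 0.485  -0.1435  0.085 ]
fence4 [ 0.4848 -0.1646  0.085 ]
bk1 [ 0.588  -0.0885  0.075 ]
bk2 [ 0.5874 -0.1395  0.075 ]
bk3 [ 0.5166 -0.0881  0.075 ]
bk4 [ 0.516  -0.1387  0.075 ]
grip [0.5446 0.1607 0.15  ]
[[ 9.72338755e-01  2.33575140e-01  4.01505461e-06]
 [ 2.33574986e-01 -9.72338135e-01  1.13031671e-03]
 [ 2.67917875e-04 -1.09811293e-03 -9.99999361e-01]] [ 0.12262978 -0.51025853  0.23880674] [-8.92907805e+01  1.79554525e+01  8.58485269e+01  1.06203868e-03
  7.62607751e+01 -1.27986802e+01]
```

>>> step_arm --pt "0.041 0.016 0 0.111" --pt "0.041 0.016 0 0.111" --pt "0.041 0.016 0 0.111" --pt "0.041 0.016 0 0.111" --pt "0.041 0.016 0 0.111" --pt "0.041 0.016 0 0.111" --pt "0.041 0.016 0 0.111" --pt "0.041 0.016 0 0.111" --pt "0.041 0.016 0 0.111" --pt "0.041 0.016 0 0.111" --grip 0.04

```text
t: 1.1
ee_pos: [0.5424, -0.3427, 0.2355]
tool_rot: [[0.189, 0.982, -0.007], [0.982, -0.189, 0.003], [0.001, -0.007, -1.0]]
wrist_force: [-1.0, -0.5, 0.5]
gripper_width: 0.0394
```

```bash
python3 - <<'E'
from h import *
import pickle
f=grab('wrist'); save(f,'w1',s=1.5); pickle.dump(f,open('w1.pkl','wb'))
print(f['vfov'],np.round(f['cam_to_world'],3).tolist(),f['cx'],f['cy']); print(np.round(get_obs()['ee_pos'],4))
t=pickle.load(open('f0.pkl','rb'))
p=cv2.cvtColor(t['top']['pixels'],cv2.COLOR_RGB2HSV)
print('glue cap',onz(t['top'],587/1.5,231/1.5,.16), onz(t['scene'],272/1.5,464/1.5,.16))
E
```

```text
65.70646984690485 [[0.982, -0.178, -0.064, 0.558], [-0.189, -0.937, -0.293, -0.267], [-0.008, 0.299, -0.954, 0.369], [0.0, 0.0, 0.0, 1.0]] 259.82856443650144 191.2394414590492
[ 0.5472 -0.3392  0.2346]
glue cap [ 0.65651527 -0.3494793   0.16      ] [ 0.66540789 -0.35045595  0.16      ]
```

View pics/w1.png

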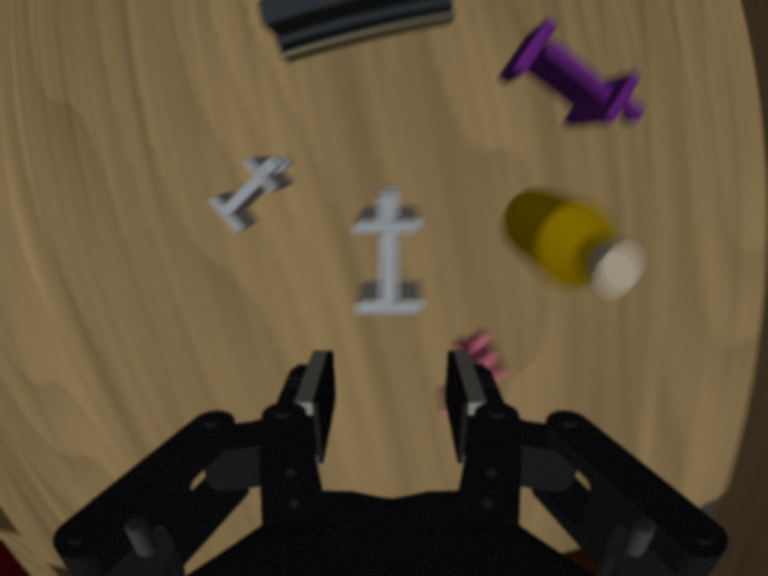

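```bash
python3 - <<'E'
from h import *
import pickle
f=pickle.load(open('w1.pkl','rb'))
for n,u,v,z in(('hook',388,190,.08),('plL',352,232,.084),('plR',424,232,.084),('webT',389,235,.07),('webB',389,296,.07),('pL',354,311,.07),('pR',425,311,.07)):
  print(n,np.round(onz(f,u/1.5,v/1.5,z),4))
E
```

```text
hook [ 0.5503 -0.2915  0.08  ]
plL [ 0.5223 -0.3136  0.084 ]
plR [ 0.5682 -0.3224  0.084 ]
webT [ 0.5449 -0.3227  0.07  ]
webB [ 0.5366 -0.3657  0.07  ]
pL [ 0.5097 -0.3722  0.07  ]
pR [ 0.5598 -0.3817  0.07  ]
```

The wrist picture shows the bracket aligned with the jaws: hook at (388,190), pad at (390,310), in 1.5x pixels. The glue bottle is clear of it at about x 0.66. Going down.

>>> step_arm --pt "-0.006 -0.003 -0.03 0" --pt "0 0 -0.045 0" --pt "0 0 -0.045 0" --pt "0 0 -0.035 0" --pt "0 0 -0.015 0" --pt "0 0 0 0"

```text
t: 1.75
ee_pos: [0.5423, -0.3382, 0.056]
tool_rot: [[0.173, 0.985, -0.006], [0.985, -0.173, 0.006], [0.005, -0.007, -1.0]]
wrist_force: [-0.7, 0.1, 0.8]
gripper_width: 0.0401
```

>>> step_arm --pt "-0.002 -0.004 -0.01 0" --pt "0 -0.001 -0.001 0" --pt "0 0 0 0" --pt "0 0 0 0" --grip 0.025 --grip_force 60

```text
t: 2.15
ee_pos: [0.5409, -0.3448, 0.0469]
tool_rot: [[0.174, 0.985, -0.004], [0.985, -0.174, 0.003], [0.003, -0.004, -1.0]]
wrist_force: [-0.4, -0.5, 0.4]
gripper_width: 0.0248
```

>>> step_arm --pt "0 0 0 0" --pt "0 0 0 0" --pt "0 0 0 0" --pt "0 0 0 0" --grip 0.0 --grip_force 60

```text
t: 2.55
ee_pos: [0.5408, -0.3448, 0.0477]
tool_rot: [[0.173, 0.985, -0.003], [0.985, -0.173, 0.003], [0.002, -0.004, -1.0]]
wrist_force: [0.3, 0.9, -2.7]
gripper_width: 0.0112
```

>>> step_arm --pt "0 0 0.03 0" --pt "0 0 0.04 0" --pt "0 0 0.045 0" --pt "0 0.01 0.045 0.02" --pt "0 0.03 0.03 0.04" --pt "0 0.045 0 0.05" --pt "0 0.045 0 0.05" --pt "0 0.045 0 0.05" --pt "0 0.045 0 0" --pt "0 0.04 0 0"

```text
t: 3.55
ee_pos: [0.5368, -0.0781, 0.2426]
tool_rot: [[-0.037, 0.999, -0.006], [0.999, 0.037, 0.004], [0.004, -0.006, -1.0]]
wrist_force: [0.8, 0.9, -3.3]
gripper_width: 0.0113
```

```bash
python3 - <<'E'
from h import *
import pickle
fs=pickle.load(open('f0.pkl','rb'));f=fs['top'];g=fs['scene']
B=lambda x,y:(162+x/4.848-.4,175+(y-300)/4.848-.4)
for q in((397,370),(397,470),(376,372),(376,472)):print(onz(f,*B(*q),.142))
cv2.imwrite('pics/up.png',cv2.resize(g['pixels'][140:240,210:330,::-1],None,fx=6,fy=6,interpolation=cv2.INTER_CUBIC))
print(get_obs()['ee_pos'])
f=grab('wrist'); save(f,'w2',s=1.5); pickle.dump(f,open('w2.pkl','wb'))
E
```

```text
[0.57166316 0.03575621 0.142     ]
[0.5174445 0.0360756 0.142    ]
[0.5707003  0.04704723 0.142     ]
[0.5164956  0.04728837 0.142     ]
[ 0.53676793 -0.07814886  0.24262613]
```

View pics/w2.png

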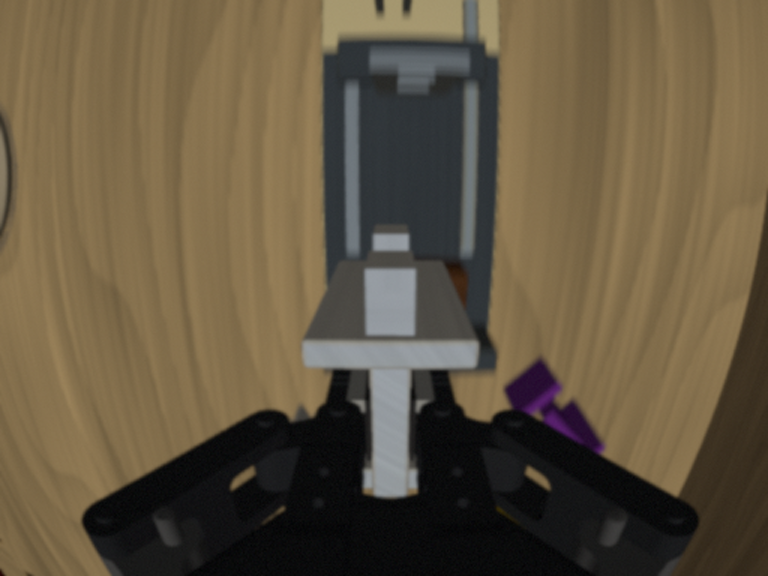

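```bash
python3 - <<'E'
from h import *
import pickle
f=pickle.load(open('w2.pkl','rb'))
b=.195
for n,u,v,z in(('plFL',304,343,b+.084),('plFR',478,343,b+.084),('hk tip mid top',390,268,b+.08),('hkL',365,268,b+.08),('hkR',416,268,b+.08),('lowhk',391,233,b+.034),('upL',370,73,.142),('upR',471,73,.142),('bedL',323,200,.03),('bedR',500,100,.03),('bedL2',323,50,.03)):
  print(n,np.round(onz(f,u/1.5,v/1.5,z),4))
print(np.array(get_obs()['tool_rot'])[:,1])
E
```

```text
plFL [ 0.5155 -0.047   0.279 ]
plFR [ 0.5576 -0.0454  0.279 ]
hk tip mid top [ 0.5356 -0.0286  0.275 ]
hkL [ 0.5297 -0.0288  0.275 ]
hkR [ 0.5417 -0.0283  0.275 ]
lowhk [ 0.5357 -0.0286  0.229 ]
upL [0.522  0.0401 0.142 ]
upR [0.5742 0.0431 0.142 ]
bedL [ 0.4822 -0.0404  0.03  ]
bedR [0.6166 0.0451 0.03  ]
bedL2 [0.4788 0.0786 0.03  ]
[ 0.99914623  0.04088385 -0.00594353]
```

View pics/up.png

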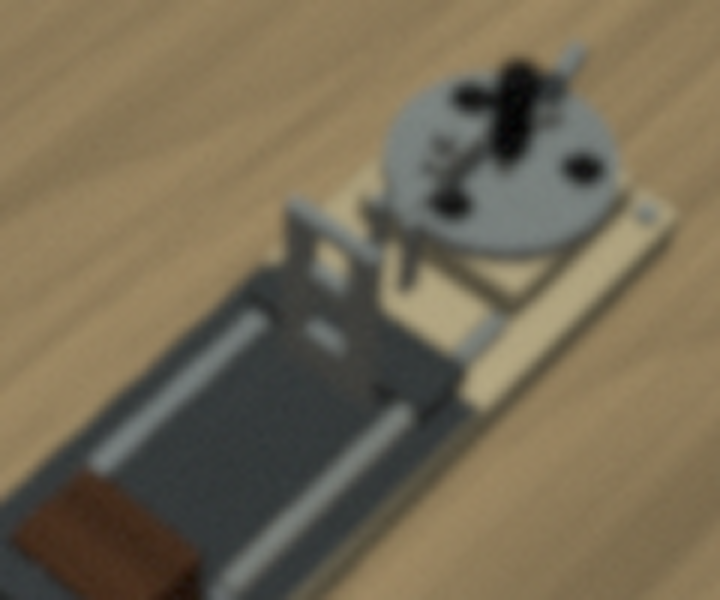

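The wrist view shows the upper hook at (390,268) and the upright's top edge from (370,73) to (471,73). The bracket has to shift about +13 mm in x. I'll lower it with the hook tips about 15 mm short of the upright, then look again.

>>> step_arm --pt "0.006 0.02 -0.015 0" --pt "0.006 0.025 -0.03 0" --pt "0.001 0.004 -0.04 0" --pt "0 0 -0.035 0" --pt "0 0 -0.015 0" --pt "0 0 -0.005 0" --pt "0 0 0 0"

```text
t: 4.3
ee_pos: [0.5492, -0.0179, 0.0994]
tool_rot: [[-0.047, 0.999, -0.003], [0.999, 0.047, 0.006], [0.006, -0.002, -1.0]]
wrist_force: [0.2, -0.0, -2.9]
gripper_width: 0.0114
```

```bash
python3 - <<'E'
from h import *
import pickle
f=grab('wrist'); save(f,'w3',(130,0,390,300),2.3); pickle.dump(f,open('w3.pkl','wb'))
o=get_obs();print(np.round(o['ee_pos'],4),o['wrist_force'])
g=grab('scene'); pickle.dump(g,open('s3.pkl','wb'))
E
```

```text
[ 0.5495 -0.018   0.1   ] [-0.25431335  0.20208644 -2.43696633]
```

View pics/w3.png

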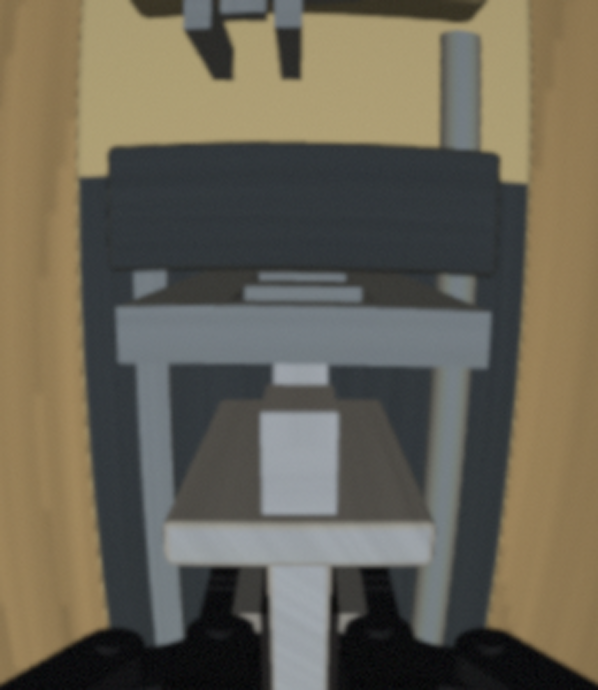

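```bash
python3 - <<'E'
from h import *
import pickle
f=pickle.load(open('w3.pkl','rb'))
b=.0523
for n,u,v,z in(('upL',116,363,.142),('upR',489,367,.142),('upLb',116,306,.142),('upRb',491,311,.142),('plL',165,521,b+.084),('plR',433,521,b+.084),('hkL',261,411,b+.08),('hkR',337,411,b+.08),('lowL',274,364,b+.034),):
  print(n,np.round(onz(f,130+u/2.3-.3,v/2.3-.3,z),4))
E
```

```text
upL [0.5215 0.0401 0.142 ]
upR [0.5734 0.0421 0.142 ]
upLb [0.5216 0.0481 0.142 ]
upRb [0.5728 0.0499 0.142 ]
plL [0.5271 0.0141 0.1363]
plR [0.5691 0.0161 0.1363]
hkL [0.5416 0.0315 0.1323]
hkR [0.5532 0.0321 0.1323]
lowL [0.5418 0.0301 0.0863]
```

>>> step_arm --pt "0 0.004 -0.002 -0.006" --pt "0 0.008 0 0" --pt "0 0.007 0 0" --pt "0 0.004 0 0" --pt "0 0.001 0 0"

```text
t: 4.9
ee_pos: [0.5508, 0.0072, 0.1009]
tool_rot: [[-0.04, 0.999, 0.004], [0.999, 0.04, 0.003], [0.003, 0.004, -1.0]]
wrist_force: [-0.2, -0.0, -5.4]
gripper_width: 0.0113
```

>>> step_arm --pt "0 0 -0.004 0" --pt "-0.001 0.002 -0.001 0" --pt "0 0.002 0 0"

```text
t: 5.2
ee_pos: [0.5506, 0.0084, 0.0962]
tool_rot: [[-0.04, 0.999, 0.006], [0.999, 0.04, -0.003], [-0.003, 0.006, -1.0]]
wrist_force: [-3.9, -18.8, -1.5]
gripper_width: 0.0108
```

>>> step_arm --pt "0 0 -0.003 0" --pt "0 0 -0.004 0" --pt "0 0 -0.004 0" --pt "0 0 -0.002 0" --pt "0 0 -0.001 0"

```text
t: 5.7
ee_pos: [0.5511, 0.008, 0.0827]
tool_rot: [[-0.039, 0.999, 0.008], [0.999, 0.039, -0.003], [-0.003, 0.008, -1.0]]
wrist_force: [-6.8, -2.2, 17.4]
gripper_width: 0.0108
```

>>> step_arm --pt "0 0 0 0" --pt "0 0 0 0" --pt "0 0 0 0" --pt "0 0 0.01 0" --pt "0 0 0.03 0" --pt "0 0 0.045 0" --pt "0 0 0.05 0" --grip 0.035

```text
t: 6.4
ee_pos: [0.5483, 0.0091, 0.2183]
tool_rot: [[-0.039, 0.999, -0.003], [0.999, 0.039, -0.0], [-0.0, -0.003, -1.0]]
wrist_force: [0.3, -0.4, -0.0]
gripper_width: 0.0347
```

```bash
python3 - <<'E'
from h import *
import pickle
f=grab('wrist'); pickle.dump(f,open('w4.pkl','wb'))
g=grab('scene'); pickle.dump(g,open('s4.pkl','wb'))
p=f['pixels'][0:290,130:390,::-1]; q=g['pixels'][140:285,190:320,::-1]
cv2.imwrite('pics/m4.png',np.hstack([cv2.resize(p,(400,446)),cv2.resize(q,(400,446),interpolation=cv2.INTER_CUBIC)]))
o=get_obs();print(np.round(o['ee_pos'],4),o['wrist_force'],o['qpos'])
E
```

```text
[0.5514 0.0086 0.2241] [-0.87114774  0.02315243 -0.88739463] [-1.12598799e+01  2.15628870e+01  8.30574571e+01 -4.17837520e-02
  7.46933681e+01 -1.35209085e+01]
```

View pics/m4.png

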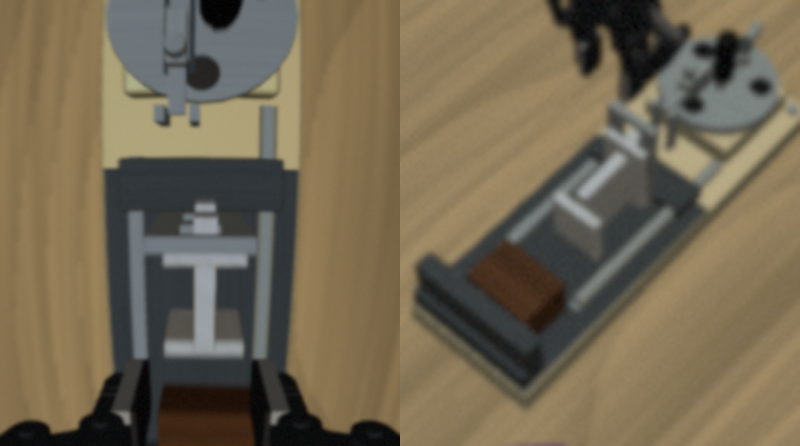

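The bracket hangs in both slots with its plate flush on the upright. Next is the wheel.

>>> step_arm --pt "0 0.035 0.01 0" --pt "0 0.04 0.01 0" --pt "0 0.035 0 0" --pt "0 0 0 0" --pt "0 0 0 0" --grip 0.05

```text
t: 7.0
ee_pos: [0.5512, 0.1219, 0.2485]
tool_rot: [[-0.038, 0.999, 0.018], [0.999, 0.038, -0.003], [-0.004, 0.018, -1.0]]
wrist_force: [-1.4, -0.5, -0.5]
gripper_width: 0.05
```

```bash
python3 - <<'E'
from h import *
import pickle
f=grab('wrist'); pickle.dump(f,open('w5.pkl','wb')); save(f,'w5',(110,0,410,300),2)
o=get_obs();print(np.round(o['ee_pos'],4))
E
```

```text
[0.5512 0.1218 0.2484]
```

View pics/w5.png

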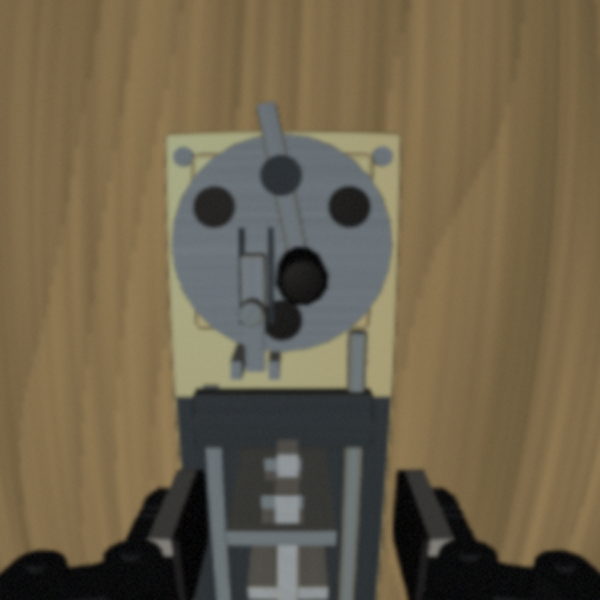

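```bash
python3 - <<'E'
from h import *
import pickle
f=pickle.load(open('w5.pkl','rb'))
for n,u,v,z in(('W',281.5,243,.075),('Wl',171,243,.075),('Wr',392,243,.075),('Wt',281,134,.075),('Wb',281,352,.075),('pivot',280,175,.095),('grip',302,276,.151),('stud',251,313,.111),('bedTL',166,134,.03),('bedTR',400,134,.03)):
  print(n,np.round(onz(f,110+u/2-.25,v/2-.25,z),4))
E
```

```text
W [0.543  0.1766 0.075 ]
Wl [0.4856 0.1756 0.075 ]
Wr [0.6    0.1792 0.075 ]
Wt [0.5407 0.2329 0.075 ]
Wb [0.5445 0.1186 0.075 ]
pivot [0.5413 0.2108 0.095 ]
grip [0.5522 0.1695 0.151 ]
stud [0.5303 0.1464 0.111 ]
bedTL [0.4724 0.2375 0.03  ]
bedTR [0.6092 0.2419 0.03  ]
```

>>> step_arm --pt "0.001 0.022 0 0" --pt "0 0.021 -0.01 0" --pt "0 0.003 -0.035 0" --pt "0 0 -0.04 0" --pt "0 0 -0.03 0" --pt "0 0 -0.01 0" --pt "0 0 0 0"

```text
t: 7.75
ee_pos: [0.5534, 0.1623, 0.1207]
tool_rot: [[-0.028, 0.999, 0.02], [1.0, 0.028, -0.004], [-0.004, 0.02, -1.0]]
wrist_force: [0.9, 0.1, 0.3]
gripper_width: 0.0497
```

>>> step_arm --pt "-0.001 0.005 0.002 0" --pt "0 0.001 0 0" --pt "0 0 0 0" --pt "0 0 0 0" --pt "0 0 0 0" --grip 0.0 --grip_force 30

```text
t: 8.25
ee_pos: [0.5532, 0.168, 0.1257]
tool_rot: [[-0.027, 0.999, 0.023], [1.0, 0.027, -0.004], [-0.004, 0.023, -1.0]]
wrist_force: [1.3, -0.3, -6.2]
gripper_width: 0.0208
```

>>> step_arm --pt "0.0115 0.005 -0.002 0" --pt "0.0105 0.0085 0 0" --pt "0.0075 0.011 0 0" --pt "0.0035 0.013 0 0" --pt "0 0.0135 0 0"

```text
t: 8.75
ee_pos: [0.5859, 0.2198, 0.1255]
tool_rot: [[-0.025, 1.0, 0.019], [1.0, 0.025, -0.004], [-0.005, 0.019, -1.0]]
wrist_force: [-7.9, -2.8, -3.1]
gripper_width: 0.0209
```

>>> step_arm --pt "-0.0045 0.012 0 0" --pt "-0.008 0.011 0 0" --pt "-0.0105 0.008 0 0" --pt "-0.0125 0.0045 0 0" --pt "-0.01 0.001 0 0" --pt "-0.004 0 0 0"

```text
t: 9.35
ee_pos: [0.5371, 0.2564, 0.1264]
tool_rot: [[-0.027, 0.999, 0.034], [1.0, 0.028, -0.015], [-0.016, 0.034, -0.999]]
wrist_force: [32.3, -4.1, -23.0]
gripper_width: 0.021
```

>>> step_arm --pt "0.002 0 0 0" --pt "0 0 0 0" --pt "0 0 0 0" --pt "0 0 0.02 0" --pt "0 0 0.04 0" --pt "0 -0.03 0 0" --pt "0 -0.04 0 0" --pt "0 -0.04 0 0" --pt "0 -0.025 0 0" --grip 0.045

```text
t: 10.25
ee_pos: [0.5379, 0.1252, 0.1939]
tool_rot: [[-0.036, 0.998, 0.05], [0.999, 0.037, -0.009], [-0.01, 0.049, -0.999]]
wrist_force: [0.4, 0.5, 0.2]
gripper_width: 0.0448
```

```bash
python3 - <<'E'
from h import *
import pickle
f=grab('wrist'); pickle.dump(f,open('w6.pkl','wb')); save(f,'w6',(110,0,410,300),2)
o=get_obs();print(np.round(o['ee_pos'],4),np.round(o['tool_rot'],3).tolist())
E
```

```text
[0.5382 0.1227 0.194 ] [[-0.034, 0.998, 0.05], [0.999, 0.035, -0.01], [-0.012, 0.05, -0.999]]
```

View pics/w6.png

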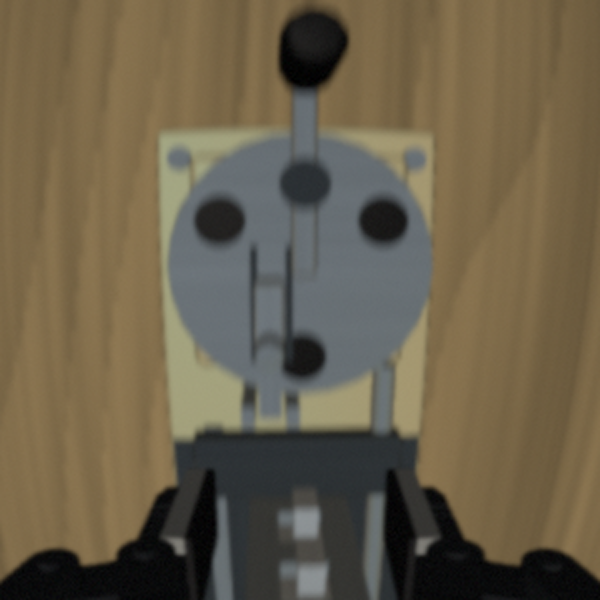

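Crank is fully out: pivot at (305,183), grip at (313,45). The bolt stud is at (270,345), still open. I'll go behind it with closed fingers.

>>> step_arm --pt "-0.005 -0.002 0 0" --pt "-0.003 0 -0.015 0" --pt "0 0 -0.03 0" --pt "0 0 -0.025 0" --pt "0 0 -0.01 0" --pt "0 0 0 0" --grip 0.0

```text
t: 10.9
ee_pos: [0.5285, 0.1244, 0.1146]
tool_rot: [[-0.036, 0.998, 0.056], [0.999, 0.037, -0.008], [-0.01, 0.056, -0.998]]
wrist_force: [0.3, -0.4, 0.2]
gripper_width: -0.0
```

>>> step_arm --pt "0.0015 -0.001 -0.005 0" --pt "0 0.004 -0.001 0" --pt "0 0.006 0 0" --pt "0 0.006 0 0" --pt "0 0.005 0 0"

```text
t: 11.4
ee_pos: [0.5312, 0.1461, 0.1112]
tool_rot: [[-0.037, 0.998, 0.06], [0.999, 0.037, -0.009], [-0.011, 0.06, -0.998]]
wrist_force: [-0.7, -2.2, -1.3]
gripper_width: -0.0001
```

>>> step_arm --pt "0 0.004 -0.002 0" --pt "0 0.003 0 0" --pt "0 0.002 0 0"

```text
t: 11.7
ee_pos: [0.5318, 0.1515, 0.1103]
tool_rot: [[-0.04, 0.997, 0.06], [0.999, 0.041, -0.02], [-0.022, 0.06, -0.998]]
wrist_force: [-3.3, -19.2, 1.5]
gripper_width: -0.0
```

>>> step_arm --pt "0 -0.006 0 0" --pt "0 -0.01 0.02 0" --pt "0 0 0.035 0" --pt "0.003 0 0.03 0" --pt "0 0 0 0" --grip 0.05

```text
t: 12.2
ee_pos: [0.5347, 0.1359, 0.1983]
tool_rot: [[-0.039, 0.997, 0.061], [0.999, 0.04, -0.018], [-0.02, 0.06, -0.998]]
wrist_force: [0.5, -0.2, -0.3]
gripper_width: 0.0499
```

```bash
python3 - <<'E'
from h import *
import pickle
f=grab('wrist'); pickle.dump(f,open('w7.pkl','wb')); save(f,'w7',(110,0,410,300),2)
o=get_obs();print(np.round(o['ee_pos'],4),np.round(o['tool_rot'],3).tolist(),np.round(o['qpos'],1))
E
```

```text
[0.5338 0.136  0.1962] [[-0.039, 0.998, 0.058], [0.999, 0.04, -0.018], [-0.02, 0.057, -0.998]] [ 2.6 21.7 87.3 -1.3 67.8  0.8]
```

View pics/w7.png

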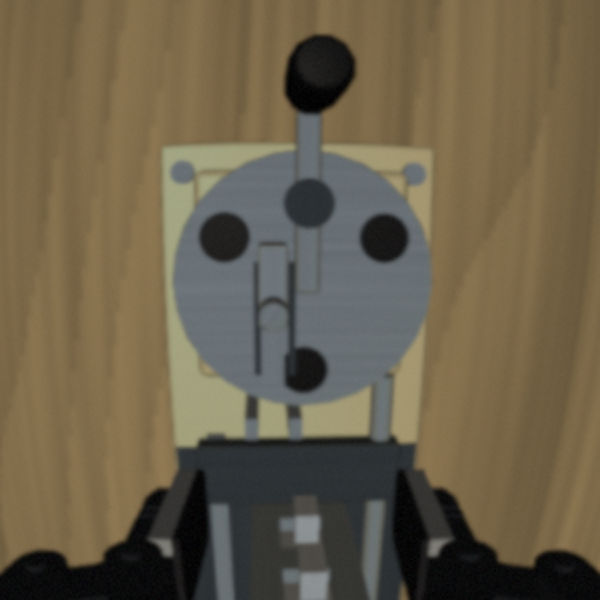

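Bolt is home: stud at (273,318), bar beside the crank's tail, tongue clear of the posts. Going back to the grip.

>>> step_arm --pt "0.005 0.04 0 0" --pt "0.001 0.045 0 0" --pt "0 0.033 0 0" --pt "0 0.002 -0.02 0" --pt "0 0 -0.03 0" --pt "0 0 -0.018 0" --pt "0 0 0 0"

```text
t: 12.95
ee_pos: [0.5361, 0.2625, 0.1184]
tool_rot: [[-0.04, 0.998, 0.049], [0.999, 0.04, -0.016], [-0.018, 0.049, -0.999]]
wrist_force: [-0.3, -0.2, -0.7]
gripper_width: 0.0502
```

```bash
python3 - <<'E'
import numpy as np
W=np.array([.5427,.1764]);X=np.array([.999,.04]);Y=np.array([-.04,.999])
pp=None
for t in np.arange(0,6.8,.25):
    p=W+.08*(np.sin(t)*X+np.cos(t)*Y); print(round(t,2),np.round(p,4),None if pp is None else np.round(p-pp,4)); pp=p
E
```

```text
0.0 [0.5395 0.2563] None
0.25 [0.5594 0.2546] [ 0.0199 -0.0017]
0.5 [0.5782 0.2481] [ 0.0188 -0.0066]
0.75 [0.5948 0.2371] [ 0.0166 -0.011 ]
1.0 [0.6082 0.2223] [ 0.0134 -0.0148]
1.25 [0.6175 0.2046] [ 0.0093 -0.0176]
1.5 [0.6222 0.1852] [ 0.0047 -0.0194]
1.75 [0.6219 0.1653] [-0.0003 -0.0199]
2.0 [0.6167 0.1461] [-0.0052 -0.0193]
2.25 [0.6069 0.1287] [-0.0098 -0.0174]
2.5 [0.5931 0.1143] [-0.0138 -0.0144]
2.75 [0.5762 0.1038] [-0.0169 -0.0105]
3.0 [0.5571 0.0977] [-0.019 -0.006]
3.25 [0.5372 0.0966] [-0.0199 -0.0011]
3.5 [0.5177 0.1004] [-0.0196  0.0038]
3.75 [0.4996 0.109 ] [-0.018   0.0086]
4.0 [0.4843 0.1217] [-0.0153  0.0127]
4.25 [0.4726 0.1379] [-0.0117  0.0161]
4.5 [0.4653 0.1564] [-0.0073  0.0185]
4.75 [0.4627 0.1762] [-0.0025  0.0198]
5.0 [0.4652 0.196 ] [0.0024 0.0198]
5.25 [0.4724 0.2146] [0.0073 0.0186]
5.5 [0.484  0.2308] [0.0116 0.0162]
5.75 [0.4993 0.2436] [0.0153 0.0128]
6.0 [0.5173 0.2522] [0.018  0.0086]
6.25 [0.5369 0.2562] [0.0196 0.0039]
6.5 [0.5568 0.2551] [ 0.0199 -0.001 ]
6.75 [0.5758 0.2492] [ 0.019  -0.0059]
```

>>> step_arm --pt "0.003 -0.005 0.004 0" --pt "0 -0.001 0.001 0" --pt "0 0 0 0" --pt "0 0 0 0" --pt "0 0 0 0" --grip 0.0 --grip_force 40

```text
t: 13.45
ee_pos: [0.5395, 0.2562, 0.1241]
tool_rot: [[-0.039, 0.998, 0.049], [0.999, 0.039, -0.015], [-0.017, 0.048, -0.999]]
wrist_force: [2.2, 1.3, -5.4]
gripper_width: 0.0209
```

Right on the nominal grip position. Winding starts.

>>> step_arm --pt "0.01 -0.0005 -0.001 0" --pt "0.019 -0.003 0 0" --pt "0.018 -0.008 0 0"

```text
t: 13.75
ee_pos: [0.5846, 0.2448, 0.1239]
tool_rot: [[-0.041, 0.998, 0.04], [0.999, 0.042, -0.018], [-0.019, 0.04, -0.999]]
wrist_force: [-7.4, -4.1, 0.6]
gripper_width: 0.0206
```

>>> step_arm --pt "0.0102 -0.0077 0 0" --pt "0.0134 -0.0148 0 0" --pt "0.0093 -0.0176 0 0" --pt "0.0047 -0.0194 0 0" --pt "-0.0003 -0.0199 0 0" --pt "-0.0052 -0.0193 0 0"

```text
t: 14.35
ee_pos: [0.6167, 0.1454, 0.1238]
tool_rot: [[-0.045, 0.999, 0.028], [0.999, 0.045, -0.014], [-0.015, 0.028, -1.0]]
wrist_force: [-6.9, 7.4, -0.4]
gripper_width: 0.0206
```

Tracking well (2.0 rad).

>>> step_arm --pt "-0.0098 -0.0168 0 0" --pt "-0.0138 -0.0144 0 0" --pt "-0.0169 -0.0105 0 0" --pt "-0.019 -0.006 0 0" --pt "-0.0199 -0.0011 0 0" --pt "-0.0196 0.0038 0 0"

```text
t: 14.95
ee_pos: [0.5192, 0.0997, 0.124]
tool_rot: [[-0.042, 0.998, 0.038], [0.999, 0.042, -0.005], [-0.006, 0.038, -0.999]]
wrist_force: [6.7, 7.5, -10.6]
gripper_width: 0.0204
```

>>> step_arm --pt "-0.019 0.009 0 0" --pt "-0.0155 0.0127 0 0" --pt "-0.0117 0.0161 0 0" --pt "-0.0073 0.0185 0 0" --pt "-0.0025 0.0198 0 0"

```text
t: 15.45
ee_pos: [0.4626, 0.1729, 0.1238]
tool_rot: [[-0.039, 0.998, 0.041], [0.999, 0.04, -0.012], [-0.013, 0.04, -0.999]]
wrist_force: [1.3, -4.8, -3.7]
gripper_width: 0.0206
```

>>> step_arm --pt "0.001 0.012 0 0" --pt "0.0016 0.0111 0 0" --pt "0.003 0.0095 0 0" --pt "0.0043 0.0091 0 0"

```text
t: 15.85
ee_pos: [0.4729, 0.2157, 0.1238]
tool_rot: [[-0.04, 0.998, 0.038], [0.999, 0.041, -0.015], [-0.016, 0.037, -0.999]]
wrist_force: [-2.7, -3.8, -1.7]
gripper_width: 0.0206
```

>>> step_arm --pt "0.005 0.008 0 0" --pt "0.0061 0.0071 0 0"

```text
t: 16.05
ee_pos: [0.485, 0.232, 0.1238]
tool_rot: [[-0.04, 0.998, 0.037], [0.999, 0.041, -0.015], [-0.016, 0.037, -0.999]]
wrist_force: [-2.3, -3.8, -0.7]
gripper_width: 0.0206
```

>>> step_arm --pt "0.0065 0.0058 0 0"

```text
t: 16.15
ee_pos: [0.492, 0.2385, 0.1238]
tool_rot: [[-0.04, 0.999, 0.037], [0.999, 0.041, -0.015], [-0.016, 0.037, -0.999]]
wrist_force: [-1.9, -2.7, -0.5]
gripper_width: 0.0208
```

>>> step_arm --pt "0.0065 0.005 0 0"

```text
t: 16.25
ee_pos: [0.4993, 0.2439, 0.1238]
tool_rot: [[-0.04, 0.998, 0.037], [0.999, 0.041, -0.015], [-0.016, 0.037, -0.999]]
wrist_force: [-1.9, -5.5, -1.9]
gripper_width: 0.021
```

>>> step_arm --pt "0.0075 0.0042 0 0"

```text
t: 16.35
ee_pos: [0.5075, 0.2485, 0.1238]
tool_rot: [[-0.04, 0.998, 0.037], [0.999, 0.041, -0.015], [-0.016, 0.037, -0.999]]
wrist_force: [-3.4, -5.0, -1.9]
gripper_width: 0.0207
```

>>> step_arm --pt "0.0078 0.0034 0 0"

```text
t: 16.45
ee_pos: [0.5159, 0.252, 0.1237]
tool_rot: [[-0.04, 0.999, 0.037], [0.999, 0.041, -0.015], [-0.017, 0.036, -0.999]]
wrist_force: [-5.9, -5.8, -0.1]
gripper_width: 0.0203
```

>>> step_arm --pt "0.004 0.0014 0 0"

```text
t: 16.55
ee_pos: [0.5194, 0.2533, 0.1235]
tool_rot: [[-0.04, 0.999, 0.033], [0.999, 0.041, -0.017], [-0.018, 0.032, -0.999]]
wrist_force: [-15.6, -7.6, 8.0]
gripper_width: 0.0207
```

>>> step_arm --pt "0.004 0.0012 0 0"

```text
t: 16.65
ee_pos: [0.5217, 0.2539, 0.1233]
tool_rot: [[-0.04, 0.999, 0.026], [0.999, 0.041, -0.019], [-0.02, 0.025, -0.999]]
wrist_force: [-21.7, -10.1, 12.6]
gripper_width: 0.0207
```

>>> step_arm --pt "0 0 0 0" --pt "0 0 0 0"

```text
t: 16.85
ee_pos: [0.5199, 0.2532, 0.1236]
tool_rot: [[-0.041, 0.999, 0.017], [0.999, 0.041, -0.022], [-0.023, 0.016, -1.0]]
wrist_force: [-9.6, -6.1, 4.1]
gripper_width: 0.0208
```

>>> step_arm --pt "0 0 0 0" --pt "0 0 0 0" --pt "0 0 0.01 0" --pt "0 0 0.03 0" --pt "0 0 0.045 0" --pt "0 -0.02 0.045 0" --pt "0 -0.045 0 0" --pt "0 -0.045 0 0" --pt "0 -0.045 0 0" --pt "0 -0.045 0 0" --grip 0.045

```text
t: 17.85
ee_pos: [0.5258, 0.0536, 0.2694]
tool_rot: [[-0.048, 0.998, 0.046], [0.999, 0.049, -0.015], [-0.018, 0.045, -0.999]]
wrist_force: [0.5, -0.2, -0.4]
gripper_width: 0.045
```

```bash
python3 - <<'E'
from h import *
import pickle
f=grab('wrist'); t=grab('top'); s=grab('scene'); pickle.dump((f,t,s),open('w8.pkl','wb'))
R=lambda p,w,h:cv2.resize(p[:,:,::-1],(w,h),interpolation=cv2.INTER_CUBIC)
a=R(f['pixels'][0:290,110:410],300,290); b=R(s['pixels'][140:285,190:335],500,290*1)if 0 else R(s['pixels'][140:280,185:335],311,290)
c=R(t['pixels'][170:245,160:330],611,270)
cv2.imwrite('pics/m8.png',np.vstack([np.hstack([a,b]),c]))
o=get_obs();print(np.round(o['ee_pos'],4),o['wrist_force'])
E
```

```text
[0.5261 0.053  0.2691] [-0.27650367  0.62082786 -0.27725664]
```

View pics/m8.png

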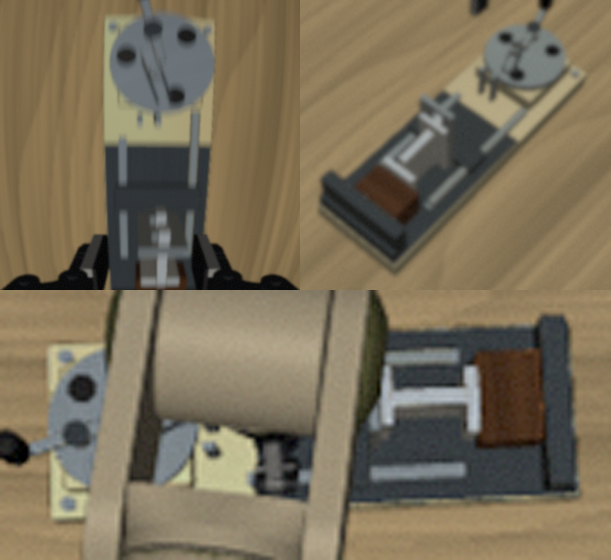

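```bash
python3 - <<'E'
from h import *
import pickle
f,t,s=pickle.load(open('w8.pkl','rb'))
p=t['pixels'];h=cv2.cvtColor(p,cv2.COLOR_RGB2HSV)
m=((h[...,1]>110)&(h[...,2]<130)&((h[...,0]<15)|(h[...,0]>170))).astype('uint8'); m[:175]=0;m[230:]=0;m[:,:280]=0;m[:,325:]=0
n,l,st,c=cv2.connectedComponentsWithStats(m);i=1+st[1:,4].argmax();print(st[i])
q=cv2.boxPoints(cv2.minAreaRect(np.argwhere(l==i)[:,::-1].astype('float32')))
for k in q:print(np.round(onz(t,*k,.075),4))
# column profile left/right edges per row
L=[];Rr=[]
for v in range(st[i,1]+4,st[i,1]+st[i,3]-4):
    u=np.where(l[v]==i)[0];L.append(onz(t,u.min()-.5,v,.075)[:2]);Rr.append(onz(t,u.max()+.5,v,.075)[:2])
for e in(L,Rr):
    e=np.array(e);k=np.polyfit(e[:,0],e[:,1],1);print('slope deg',np.degrees(np.arctan(k[0])),e.mean(0))
E
```

```text
[292 186  20  28 420]
[ 0.5886 -0.095   0.075 ]
[ 0.5904 -0.1457  0.075 ]
[ 0.5171 -0.1469  0.075 ]
[ 0.5154 -0.0967  0.075 ]
slope deg 1.192815201696252 [ 0.55309238 -0.09873474]
slope deg 1.311387092388493 [ 0.5525535  -0.14594145]
```

```bash
python3 -c "
from station import finish_job
print(finish_job())"
```

```text
the job is handed in; nothing more can be done
None
```

The block is clamped against the fence, and the job was handed in at about 18 s of the 72 s allowed.

**What I did:** I hung the larger grey bracket on the upright, then released it. The plate met the upright at about 19 N, and it seated on the way down at about 17 N. I swung the crank out to its stop (about 32 N) and pushed the bolt home to its stop (about 19 N). I then wound the wheel clockwise about 6.0 rad and let go, leaving the crank out and latched.

**Last checks:**
- **Tightness:** the grip force was a steady 4–5 N, then rose quickly to about 24 N at the end. That is above the 10–15 N given as tight, so the clamp is wound harder than needed. I did not test the tightness again after letting go.
- **Block position:** the last pictures show the pad on the block and the block moved about 7 mm, with its far side level with the fence face within camera error.
- **Squareness:** the block's edges measured 1.2–1.3°, against about 2.2° for the jig. The difference is about what the coarse top picture can resolve, so squareness is not confirmed more closely than about 1°.
- **Crank and bolt:** the crank was still out in the last picture. The bolt was clearly seen home only before winding, because the arm partly covered the wheel in the last top picture.
- **Camera mismatch:** the top and wrist cameras disagreed by 3–5 mm on the jig's position. I used the wrist camera, which matched the contact positions.

The arm ended clear of everything, and I did not touch the other things on the bench.

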